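# Push sample cups together into a nested stack

## Robot

A 7-joint arm with a two-finger parallel gripper is mounted at the origin on a cart in front of the work surface, level with it; the furniture and walls round the work are solid. World frame = base frame: x ahead of the robot, y to its left, z up, the work surface at z = 0. Lengths are in m, angles in degrees, forces in N, time in s.
With the tool pointing down it reaches from about 0.425 to 0.875 m from the base axis. Payload 4.7 kg.
Tool frame: the origin (TCP) lies at the very end of the fingers, on their centre line; the grasp point (between the pads) lies 19 mm behind it; z points along the fingers, y is the line along which they close (so a half turn about z gives the same grasp; the last joint's range is limited). The gripper opens to 87 mm and grips with 3 to 60 N. Pads are 19 mm wide; open, the fingers measure 117 mm over their backs; the gripper's body (75 mm by 190 mm) begins 51 mm behind the grasp point.
Start: joints at [-70.583, 18.392, -4.016, 83.108, 1.295, 78.541, -3.26], TCP at [0.207, 0.616, 0.223] pointing down, gripper open.
Joint ranges: [-163.93, 163.93], [-17.29, 119.83], [-79.2, 71.16], [3.27, 140.29], [-89.18, 269.18], [5.43, 117.66], [-154.24, 154.24]. Speed limits (degrees/s): [147.25, 147.25, 180, 180, 180, 180, 180].

## Interface

Orientations are given as [roll, pitch, yaw] about the fixed x, y, z axes, in that order (R = Rz(yaw) Ry(pitch) Rx(roll)).
In Python, from cell import get_obs, read_camera, sign_off, silhouettes gives the robot as it stands.
- The arm moves only by the tool play_rows, never from a script. Its argument "steps" is a list that holds one entry, the list of rows, each a list of 7 numbers: the shift along the tool's x, y, z in m, then the turn, a rotation vector about the tool's x, y, z in rad, then the finger opening in m, from 0 to 0.087. A call has 1 to 12 rows; each row shifts and turns the commanded pose from where the row before left it, along the tool's axes as they then stand; what a row does not reach is not made up. A row lasts 1/10 s, in which the tool goes at most 50 mm and 8.59 degrees, less where a joint would pass 70% of its speed; a pose out of reach is approached as far as the arm can. A call is refused whole if a number of a shift passes 0.05 or a number of a turn 0.15, either way. A call with a gripper value outside its range is refused whole. The fingers move at their own pace and stop on an object; "force" is the grip in N (left out, the last holds). Time passes only in rows, so rows that do not move let the fingers close. It gives the time, the measured TCP pose, the force, the opening and the grip force at its end, in the units of the state.
- get_obs(): the state, without advancing time (a new reading comes with each control period).
- read_camera(name): name is "scene" or "side" or "wrist"; returns a dict with "frame" (420x560x3 uint8, red, green, blue), "intrinsics" (3x3 intrinsics, pixels), "k1" (the pictures are not rectified: a ray, as slopes to the right and down, at radius r is drawn at 1 + k1 r^2 times it, then the intrinsics apply), "view" (4x4, takes a point from world to camera coordinates). Camera axes: x right, y up, looking along -z (the intrinsics and any distortion apply to the point x, -y, -z); pixel columns grow to the right and rows downward; lengths in m; the calibration is good to about 2 mm. A picture is of the moment at which its call begins. There is no depth.
- sign_off(): hands the job in; it is judged then, once.
Trained networks look in the newest picture that a camera, given by its name, has taken for a name from the list of things; names that differ only in an ending like _2 or _b are one class to them, and where a whole thing is asked for, a point or a joint stands for the part that bears it (a point fixed in the world has none). Each returns a list of dicts, best first, with "p" (0 to 1); they miss things now and then, are a little off and sometimes report something else, mostly with a low value. They report only what shows in the picture. A call takes as long as a camera call. They do not tell look-alikes from the thing itself.
- silhouettes(camera, name): "pixels" (420x560 bool, what is visible of it) and "extent" ([left, top, right, bottom] in pixels, round what is visible of it).
The state is a dict: "time_s": time; "qpos": joint angles; "joint_velocities": joint speeds; "effort": joint torques, N m; "tool_pos": TCP position; "tool_rot": TCP orientation; "force": force on the tool from outside, world axes, zero at the start; "wrist_torque": the same for the moment, N m; "grip_width": finger opening in m; "grasp_force": force on a finger pad.
Only numpy, scipy, OpenCV 4.12 (cv2) and the standard library are available. Lean on these libraries where they do the work, as an engineer would, in place of code of your own. Each camera call takes 0.05 s, during which the arm holds its last target. There are 200 camera calls.

## Task

Three tapered sample cups lie spaced out in a row on the two rods of the cradle, feet towards the stop plate. Push the row together along the rods, without lifting any cup off them, until each cup is fully nested in the next and the first one's foot is against the stop plate, then leave the stack lying there. Leave the beaker and the vials alone.

Things in the scene. Friction and masses are not known exactly. Their poses are not given: they have to be found in the camera images.
- cradle: Fixed cradle: two level steel rods, 8 mm thick, 26 mm between centres, tops 26 mm above the bench, along its x axis from x = -170 mm (open end) to x = +180 mm (face of an upright aluminium stop plate 80 mm wide, 85 mm tall). Low cross-feet 46 mm wide under the rods. Origin on the bench, midway between the rods; z up.
- stop (a point): Point on the stop plate's face that looks at the cups, midway between the rods, 50 mm above the bench. Axes as the cradle's (x points into the plate).
- cup_far: Far cup, next to the stop plate: grey tapered hollow cup of slippery plastic, about 60 g, lying along the rods, foot to the stop plate, mouth away from it. 64 mm long; outside diameter 23 mm at the foot, 40 mm at the bevelled heel (12 mm on), 58 mm at the mouth; wall 2.5 mm. Origin: centre of the foot's outside, on the axis, about 40 mm above the bench; z runs along the axis to the mouth, about 11 degrees above level.
- cup_far_rim (a point): Centre of the far cup's open mouth, in the plane of the rim, about 52 mm above the bench. The mouth is 53 mm wide inside. A cup pushed foot first into it climbs in by its bevelled heel; fully nested, it is concentric and its rim stands about 15 mm behind this one's. Seating takes a firm push, up to about 15 N.
- cup_mid: Middle cup, same shape: grey tapered hollow cup of slippery plastic, about 60 g, lying along the rods, foot to the stop plate, mouth away from it. 64 mm long; outside diameter 23 mm at the foot, 40 mm at the bevelled heel (12 mm on), 58 mm at the mouth; wall 2.5 mm. Origin: centre of the foot's outside, on the axis, about 40 mm above the bench; z runs along the axis to the mouth, about 11 degrees above level.
- cup_mid_rim (a point): Centre of the middle cup's open mouth, in the plane of the rim, about 52 mm above the bench; sizes as for the others.
- cup_near: Near cup, same shape, nearest the cradle's open end: grey tapered hollow cup of slippery plastic, about 60 g, lying along the rods, foot to the stop plate, mouth away from it. 64 mm long; outside diameter 23 mm at the foot, 40 mm at the bevelled heel (12 mm on), 58 mm at the mouth; wall 2.5 mm. Origin: centre of the foot's outside, on the axis, about 40 mm above the bench; z runs along the axis to the mouth, about 11 degrees above level.
- cup_near_rim (a point): Centre of the near cup's open mouth, in the plane of the rim, about 52 mm above the bench. At this height the rim lies 26.5 to 29 mm to either side and can be pushed evenly by two spread fingers straddling the axis. The rim plane leans 11 degrees, lower side nearer to the cradle's open end.
- beaker: Bystander: grey plastic beaker, 69 mm wide, 83 mm tall, to the left of the cradle; origin at the centre of its underside, z up.
- vial_1: Bystander: small white-capped vial, 25 mm wide, 56 mm tall, to the right of the cradle; origin at the centre of its underside, z up.
- vial_2: Bystander: small white-capped vial, 25 mm wide, 56 mm tall, to the right of the cradle; origin at the centre of its underside, z up.
Things that resemble listed ones, but are neither listed nor needed, are in the scene too. Leave any blue or brown look-alike of the cup_far alone. Leave any blue look-alike of the cup_near alone.

How it is judged:
By the outcome, as a careful person would: the job done as asked, in the order asked, and still so for the second after the job is handed in, with the robot touching nothing.
It also fails if it takes over 35 s, if anything falls off the work surface, if the arm or the gripper's body presses on something with over 40 N, if the wrist force passes 120 N, or if a joint passes its speed limit or range.

## Working session

There is one attempt and no reset: what is moved stays moved. The work goes in short steps, Python scripts to look and compute and a tool call to move; the robot and the scene stay as the last step left them, time stands still between calls to the robot, and variables do not carry over. Pictures are saved under pics/ and viewed, at most 11 in all, crops included, and the job is handed in when it is done.

Besides the shell and the picture viewer there is one more tool, called after "Emit:" by a JSON object that holds its "api" and its "payload". play_rows: Moves the arm, as the interface text tells. Its arguments: {"type":"object","properties":{"steps":{"type":"array","items":{"type":"array","items":{"type":"array","items":{"type":"number"}}}},"force":{"type":"number"}},"required":["steps"]}

```bash
mkdir -p pics; ls; python3 - <<'E'
from cell import *
import cv2,numpy as np
ims=[]
for c in ("scene","side"):
    r=read_camera(c); cv2.imwrite(f"pics/{c}0.png",r["frame"][:,:,::-1])
    print(c,np.round(r["intrinsics"],1).tolist(),r["k1"],np.round(r["view"],3).tolist())
    for n in ("cup_far","cradle","beaker","vial_1"):
        for d in silhouettes(c,n): 
            m=d["pixels"]; print(n,round(d["p"],2),d["extent"], np.round(r["frame"][m].mean(0)))
print(get_obs())
E
```

```text
pics
scene [[540.2, 0.0, 279.2], [0.0, 540.2, 210.2], [0.0, 0.0, 1.0]] -0.012599894489597436 [[-0.974, 0.226, 0.007, 0.501], [-0.13, -0.586, 0.8, -0.057], [0.185, 0.778, 0.6, -1.688], [0.0, 0.0, 0.0, 1.0]]
cup_far 0.68 [277.0, 229.7, 301.5, 252.9] [87. 82. 74.]
cup_far 0.55 [298.2, 181.1, 319.7, 202.4] [ 18.  49. 115.]
cradle 0.82 [227.3, 207.1, 316.0, 272.6] [106.  97.  88.]
cradle 0.23 [305.6, 280.6, 333.0, 325.6] [101.  94.  83.]
beaker 0.68 [303.7, 283.1, 331.6, 325.5] [98. 92. 81.]
vial_1 0.56 [257.1, 149.4, 267.4, 167.3] [121. 111.  95.]
side [[435.4, 0.0, 279.4], [0.0, 435.4, 195.9], [0.0, 0.0, 1.0]] -0.13983819983567472 [[0.966, -0.258, 0.027, -0.536], [0.073, 0.372, 0.925, -0.069], [-0.249, -0.892, 0.379, -1.191], [0.0, 0.0, 0.0, 1.0]]
cup_far 0.68 [245.0, 181.5, 268.1, 199.4] [95. 92. 87.]
cup_far 0.64 [260.3, 169.2, 284.4, 185.9] [112.  82.  61.]
cup_far 0.61 [214.3, 235.6, 242.6, 261.0] [ 52.  73. 122.]
cradle 0.81 [234.1, 172.0, 340.5, 240.8] [153. 146. 135.]
beaker 0.73 [229.4, 154.4, 248.7, 179.5] [136. 132. 123.]
vial_1 0.82 [296.3, 272.1, 311.0, 301.2] [169. 163. 149.]
vial_1 0.74 [345.3, 277.1, 359.6, 306.3] [166. 160. 146.]
{'time_s': 0.5, 'qpos': array([-70.58106705,  18.39413704,  -4.01493323,  83.1099326 ,
         1.29585429,  78.54133609,  -3.2583811 ]), 'joint_velocities': array([ 0.14086434, -0.07991977,  0.05778906, -0.02635738,  0.04912327,
        0.0630371 , -0.06558743]), 'effort': array([ 2.15484092e-04, -4.90607572e+01, -4.02144911e-01, -3.12468016e+01,
       -6.34950190e-02,  3.45748686e-02,  4.89798026e-05]), 'tool_pos': array([0.20748748, 0.61599206, 0.22254037]), 'tool_rot': array([-1.79999774e+02,  4.05240271e-03,  1.61390597e+02]), 'force': array([0.26792692, 0.26033889, 0.1141582 ]), 'wrist_torque': array([-0.06205837,  0.04173169,  0.00047161]), 'grasp_force': 0.0, 'grip_width': 0.08691563141471519}
```

```bash
python3 - <<'E'
import cv2,numpy as np
a=cv2.imread("pics/scene0.png")[140:340,200:360]
b=cv2.imread("pics/side0.png")[140:320,200:370]
cv2.imwrite("pics/a.png",cv2.resize(a,None,fx=3,fy=3,interpolation=cv2.INTER_CUBIC))
cv2.imwrite("pics/b.png",cv2.resize(b,None,fx=3.2,fy=3.2,interpolation=cv2.INTER_CUBIC))
E
```

```text
(no output)
```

View pics/a.png

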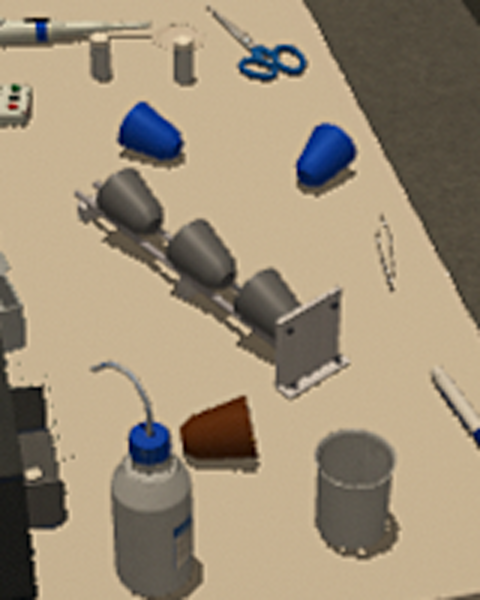

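View pics/b.png

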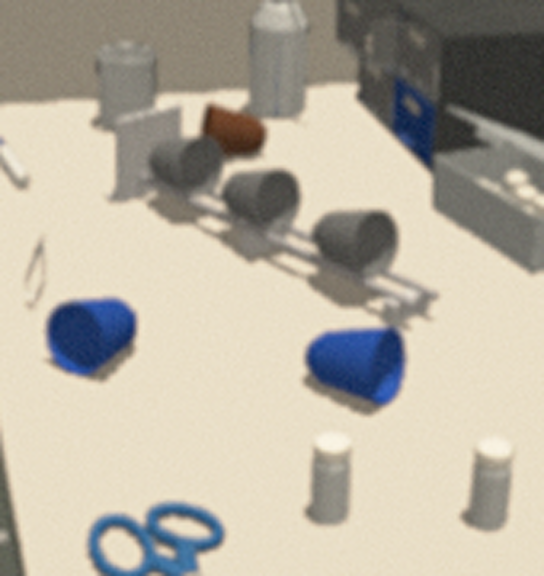

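```bash
cat > h.py <<'E'
import numpy as np
from scipy.optimize import least_squares
def proj(c,P):
    p=np.c_[P,np.ones(len(P))]@np.asarray(c["view"]).T
    u=np.c_[p[:,0]/-p[:,2],-p[:,1]/-p[:,2]]
    u=u*(1+c["k1"]*(u**2).sum(1,keepdims=True)); K=np.asarray(c["intrinsics"])
    return u@K[:2,:2].T+K[:2,2]
def cr(q,L):  # cradle pose x,y,yaw(deg), local->world
    a=np.radians(q[2]);L=np.atleast_2d(L)
    return np.c_[q[0]+np.cos(a)*L[:,0]-np.sin(a)*L[:,1],q[1]+np.sin(a)*L[:,0]+np.cos(a)*L[:,1],L[:,2]]
E
python3 - <<'E'
from h import *; from cell import *
s=read_camera("scene");d=read_camera("side")
Ls=[[.18,-.04,.085],[.18,.04,.085]];ps=np.array([[291.7,250],[313.3,236.7]])
Ld=[[.18,.04,.085],[.18,-.04,.085],[.18,.04,0],[-.17,.013,.022],[-.17,-.013,.022]];pd=np.array([[235.9,178.1],[256.6,173.4],[235.9,201],[329.7,236.9],[335,232.5]])
f=lambda q:np.r_[(proj(s,cr(q,Ls))-ps).ravel(),(proj(d,cr(q,Ld))-pd).ravel()]
r=min((least_squares(f,[.2,.6,y]) for y in(100,130,160)),key=lambda r:r.cost)
print(r.x,r.fun.round(1))
q=r.x
# cup rim positions: rim ellipse centres in side image
pc=np.array([[(202),162],[275,198],[370,241]])/3.2+[200,140]
for p in pc:
    g=least_squares(lambda x:(proj(d,cr(q,[[x[0],x[1],.052]]))-p).ravel(),[0,0]).x;print(g.round(4),cr(q,[[g[0],g[1],.052]]))
E
```

```text
[ 5.47713608e-01 -9.72954508e-02  1.17602343e+02] [-0.6 -2.8 -1.  -1.5  0.1 -1.5 -0.1 -2.2  0.4  1.7 -1.6 -2.8 -0.2 -1.3]
[ 0.1055 -0.004 ] [[ 0.50238402 -0.00192914  0.052     ]]
[0.0005 0.0017] [[ 0.54593052 -0.097642    0.052     ]]
[-0.1143  0.0028] [[ 0.59817047 -0.19990738  0.052     ]]
```

```bash
python3 - <<'E'
from h import *; from cell import *
s=read_camera("scene");d=read_camera("side")
def g(c,p,z):return least_squares(lambda x:(proj(c,np.array([[x[0],x[1],z]]))-p).ravel(),[.5,0]).x.round(3)
print("bottle",g(s,[250,337],0),g(d,[286.6,174],0))
b=g(d,[286.6,174],0)
for z in(.1,.15,.2,.25,.3):print(z,proj(s,np.array([[*b,z]])),"tube vs 250-238,261")
print("box near corner bottom",g(d,[367,224],0),g(d,[336,183],.05), g(d,[325,172],0))
print("brown",g(d,[273,180],.03))
import cv2
cv2.imwrite("pics/w0.png",np.hstack([s["frame"],d["frame"]])[:,:,::-1][:, :])
im=cv2.imread("pics/w0.png");cv2.imwrite("pics/w0.png",cv2.resize(im,(800,300)))
E
```

```text
bottle [0.656 0.293] [0.654 0.271]
0.1 [[248.12318355 302.34553104]] tube vs 250-238,261
0.15 [[247.52783834 287.48769953]] tube vs 250-238,261
0.2 [[246.90410196 271.90348193]] tube vs 250-238,261
0.25 [[246.24993685 255.53933723]] tube vs 250-238,261
0.3 [[245.56311058 238.3364447 ]] tube vs 250-238,261
box near corner bottom [ 0.763 -0.179] [0.745 0.023] [0.803 0.266]
brown [0.569 0.139]
```

View pics/w0.png

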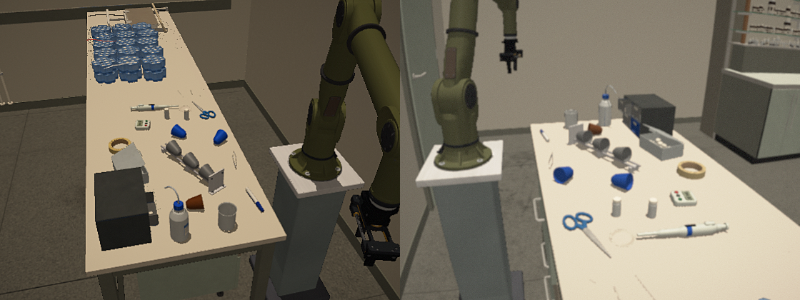

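Emit:
{"api": "play_rows", "payload": {"steps": [[[-0.02775,-0.02825,0,0,0,0,0.087],[-0.02775,-0.02825,0,0,0,0,0.087],[-0.02775,-0.02825,0,0,0,0,0.087],[-0.02775,-0.02825,0,0,0,0,0.087],[-0.02775,-0.02825,0,0,0,0,0.087],[-0.02775,-0.02825,0,0,0,0,0.087],[-0.02775,-0.02825,0,0,0,0,0.087],[-0.02775,-0.02825,0,0,0,0,0.087],[-0.02775,-0.02825,0,0,0,0,0.087],[-0.02775,-0.02825,0,0,0,0,0.087],[-0.02775,-0.02825,0,0,0,0,0.087],[-0.02775,-0.02825,0,0,0,0,0.087]]]}}

```text
time_s: 1.9
tool_pos: [0.4154, 0.187, 0.2229]
tool_rot: [179.9, 0.0, 161.4]
force: [0.1, 0.4, 0.2]
grip_width: 0.0868
grasp_force: 0.0
```

Emit:
{"api": "play_rows", "payload": {"steps": [[[-0.02775,-0.02825,0,0,0,0,0.087],[-0.02775,-0.02825,0,0,0,0,0.087],[-0.02775,-0.02825,0,0,0,0,0.087],[-0.02775,-0.02825,0,0,0,0,0.087],[-0.02775,-0.02825,0,0,0,0,0.087],[-0.02775,-0.02825,0,0,0,0,0.087],[-0.02775,-0.02825,0,0,0,0,0.087],[-0.02775,-0.02825,0,0,0,0,0.087],[-0.02775,-0.02825,0,0,0,0,0.087],[-0.02775,-0.02825,0,0,0,0,0.087],[-0.02775,-0.02825,0,0,0,0,0.087],[-0.02775,-0.02825,0,0,0,0,0.087]]]}}

```text
time_s: 3.1
tool_pos: [0.6231, -0.2401, 0.2226]
tool_rot: [180.0, 0.0, 161.4]
force: [0.7, 0.2, 0.5]
grip_width: 0.087
grasp_force: 0.0
```

Emit:
{"api": "play_rows", "payload": {"steps": [[[0,0,0,0,0,0.1274,0.087],[0,0,0,0,0,0.1274,0.087],[0,0,0,0,0,0.1274,0.087],[0,0,0,0,0,0.1274,0.087],[0,0,0,0,0,0.1274,0.087],[0,0,0,0,0,0.1274,0.087],[0,0,0,0,0,0,0.087],[0,0,0,0,0,0,0.087]]]}}

```text
time_s: 3.9
tool_pos: [0.6224, -0.2389, 0.2225]
tool_rot: [180.0, 0.0, 117.8]
force: [0.0, 0.5, 0.3]
grip_width: 0.0871
grasp_force: 0.0
```

```bash
python3 - <<'E'
from h import *; from cell import *
import cv2
w=read_camera("wrist");o=get_obs();print(o["tool_pos"],o["tool_rot"],o["force"],o["time_s"],o["grip_width"])
im=w["frame"][:,:,::-1].copy()
q=[.5477,-.0973,117.6]
for L in ([.18,-.04,.085],[.18,.04,.085],[-.17,.013,.022],[-.17,-.013,.022],[-.114,0,.024],[0,0,.024],[.1055,0,.024],[-.114,0,.052+.029]):
    p=proj(w,cr(q,L))[0]; print(L,p.round())
    if abs(p).max()<2000: cv2.circle(im,tuple(int(v) for v in p),3,(0,0,255),1)
cv2.imwrite("pics/w1.png",im)
for d in silhouettes("wrist","cup_far"):print(d["p"],d["extent"])
E
```

```text
[ 0.62236715 -0.23888072  0.22254492] [ 1.79992287e+02 -3.42856041e-03  1.17762278e+02] [-0.36543298 -0.54187421 -0.62511657] 3.95 0.0871343441503945
[0.18, -0.04, 0.085] [ 335. -260.]
[0.18, 0.04, 0.085] [ 225. -260.]
[-0.17, 0.013, 0.022] [268. 193.]
[-0.17, -0.013, 0.022] [289. 193.]
[-0.114, 0, 0.024] [279. 147.]
[0, 0, 0.024] [279.  41.]
[0.1055, 0, 0.024] [280. -76.]
[-0.114, 0, 0.081] [279. 150.]
0.69 [27.3, 64.4, 109.1, 119.9]
```

View pics/w1.png

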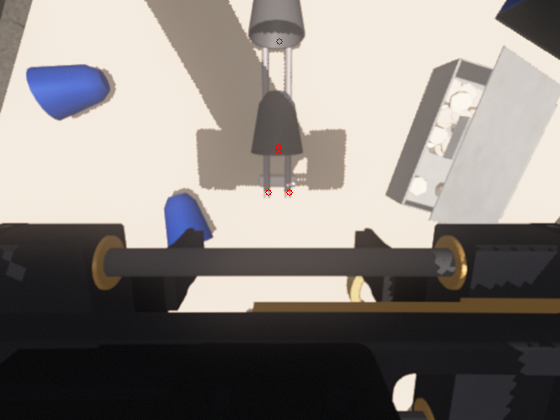

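Emit:
{"api": "play_rows", "payload": {"steps": [[[0,0,0,0,0,0,0.045],[0,0,0.043,0,0,0,0.045],[0,0,0.043,0,0,0,0.045],[0,0,0.043,0,0,0,0.045],[0,0,0.043,0,0,0,0.045],[0,0,0,0,0,0,0.045],[0,0,0,0,0,0,0.045]]]}}

```text
time_s: 4.7
tool_pos: [0.6222, -0.2393, 0.051]
tool_rot: [-180.0, -0.0, 117.6]
force: [0.8, 0.4, 0.3]
grip_width: 0.0464
grasp_force: 0.0
```

```bash
python3 - <<'E'
from h import *; from cell import *
import cv2
w=read_camera("wrist");d=read_camera("side")
o=get_obs();print(o["tool_pos"],o["tool_rot"],o["force"],o["time_s"],o["grip_width"])
a=cv2.resize(w["frame"],(400,300));b=cv2.resize(d["frame"][140:260,220:380],(400,300),interpolation=cv2.INTER_CUBIC)
cv2.imwrite("pics/w2.png",np.hstack([a,b])[:,:,::-1])
E
```

```text
[ 0.62410548 -0.2402023   0.05360013] [179.82322742   0.19006891 117.60246491] [-0.13188001 -0.07943547  0.98635577] 4.8 0.04565442962664453
```

View pics/w2.png

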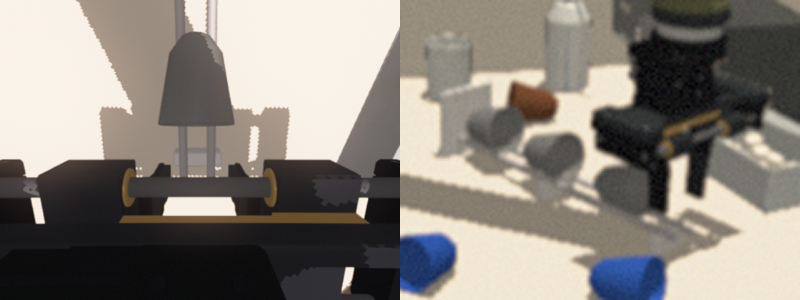

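```bash
python3 - <<'E'
from cell import *
for i in range(3):
    read_camera("wrist");o=get_obs();print(o["tool_pos"],o["tool_rot"],o["force"],o["wrist_torque"],o["time_s"])
E
```

```text
[ 0.62421793 -0.24016832  0.05379424] [179.79686145   0.19960172 117.59903642] [-0.22956167  0.38369094  1.06810426] [-0.10023824  0.0023749  -0.05110717] 4.85
[ 0.62407184 -0.23995753  0.05357812] [1.79802428e+02 1.78642801e-01 1.17605303e+02] [-0.22273475 -0.02585511 -0.00799012] [-0.01197915  0.04253728 -0.00098199] 4.9
[ 0.62384496 -0.23976951  0.05319533] [1.79818503e+02 1.52412145e-01 1.17603878e+02] [-0.35060178  0.09593785  0.14634843] [-0.03787902 -0.0395262  -0.06072929] 4.95
```

Emit:
{"api": "play_rows", "payload": {"steps": [[[0.005,-0.0015,0,0,0,0,0.045],[0.005,0,0,0,0,0,0.045],[0.005,0,0,0,0,0,0.045],[0.005,0,0,0,0,0,0.045],[0.005,0,0,0,0,0,0.045],[0.004,0,0,0,0,0,0.045],[0.004,0,0,0,0,0,0.045],[0.004,0,0,0,0,0,0.045],[0.004,0,0,0,0,0,0.045],[0.004,0,0,0,0,0,0.045],[0.004,0,0,0,0,0,0.045],[0.004,0,0,0,0,0,0.045]]]}}

```text
time_s: 6.15
tool_pos: [0.5963, -0.1925, 0.0506]
tool_rot: [180.0, 0.0, 117.6]
force: [-0.5, -0.5, 0.3]
grip_width: 0.0449
grasp_force: 0.2
```

```bash
cat > look.py <<'E'
import sys
from h import *; from cell import *
import cv2
w=read_camera("wrist");d=read_camera("side")
o=get_obs();print(o["tool_pos"],o["tool_rot"],o["force"],o["time_s"])
a=cv2.resize(w["frame"],(400,300));b=cv2.resize(d["frame"][150:246,216:344],(400,300),interpolation=cv2.INTER_CUBIC)
cv2.imwrite(sys.argv[1],np.hstack([a,b])[:,:,::-1])
p=o["tool_pos"];dx,dy=p[0]-.5477,p[1]+.0973;print("local",-.4633*dx+.8862*dy,-.8862*dx-.4633*dy)
E
python3 look.py pics/w3.png
```

```text
[ 0.5961983  -0.19193257  0.05043904] [ 1.79996744e+02 -4.36088479e-02  1.17633114e+02] [-0.71130691  0.37603613 -1.08635967] 6.25
local -0.10633264545057367 0.0008640722871803702
```

View pics/w3.png

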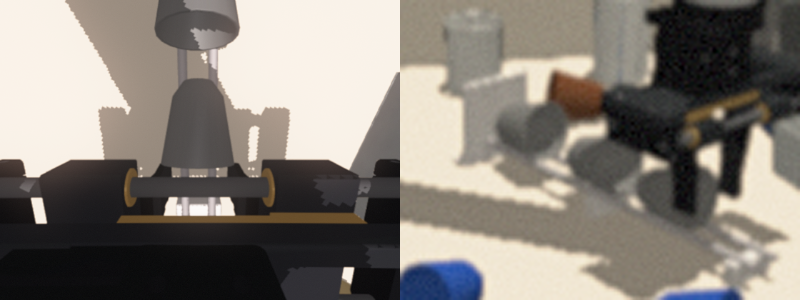

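Emit:
{"api": "play_rows", "payload": {"steps": [[[0.004,0,0,0,0,0,0.045],[0.004,0,0,0,0,0,0.045],[0.004,0,0,0,0,0,0.045],[0.004,0,0,0,0,0,0.045],[0.004,0,0,0,0,0,0.045],[0.004,0,0,0,0,0,0.045],[0.004,0,0,0,0,0,0.045],[0.004,0,0,0,0,0,0.045],[0.004,0,0,0,0,0,0.045],[0.004,0,0,0,0,0,0.045],[0.004,0,0,0,0,0,0.045],[0.004,0,0,0,0,0,0.045]]]}}

```text
time_s: 7.45
tool_pos: [0.574, -0.1498, 0.0505]
tool_rot: [180.0, -0.0, 117.6]
force: [0.2, -1.7, 0.2]
grip_width: 0.0449
grasp_force: 0.1
```

Emit:
{"api": "play_rows", "payload": {"steps": [[[0.004,0,0,0,0,0,0.045],[0.004,0,0,0,0,0,0.045],[0.004,0,0,0,0,0,0.045],[0.004,0,0,0,0,0,0.045],[0.004,0,0,0,0,0,0.045],[0.004,0,0,0,0,0,0.045],[0.004,0,0,0,0,0,0.045],[0.004,0,0,0,0,0,0.045],[0.004,0,0,0,0,0,0.045],[0.004,0,0,0,0,0,0.045],[0.004,0,0,0,0,0,0.045],[0.004,0,0,0,0,0,0.045]]]}}

```text
time_s: 8.65
tool_pos: [0.5518, -0.1075, 0.0506]
tool_rot: [180.0, 0.0, 117.6]
force: [-0.7, -0.6, -0.2]
grip_width: 0.0449
grasp_force: 0.3
```

```bash
python3 look.py pics/w4.png
```

```text
[ 0.55175741 -0.10685668  0.05050619] [ 1.79989488e+02 -3.85447486e-02  1.17638610e+02] [ 0.20232602  0.28757211 -0.2535993 ] 8.75
local -0.010348927324394255 0.0008319300775525332
```

View pics/w4.png

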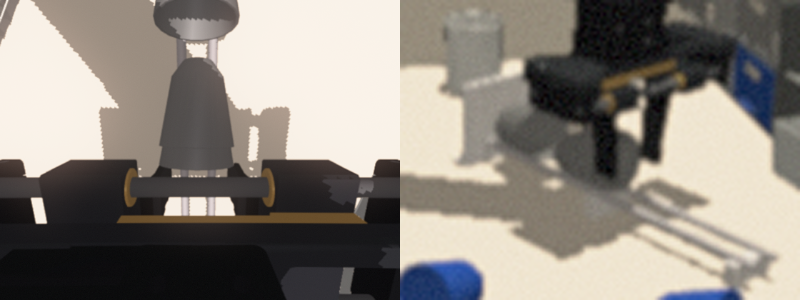

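Emit:
{"api": "play_rows", "payload": {"steps": [[[0.004,0,-0.0003,0,0,0,0.045],[0.004,0,-0.0003,0,0,0,0.045],[0.004,0,-0.0003,0,0,0,0.045],[0.004,0,-0.0003,0,0,0,0.045],[0.004,0,-0.0003,0,0,0,0.045],[0.004,0,-0.0003,0,0,0,0.045],[0.004,0,-0.0003,0,0,0,0.045],[0.004,0,-0.0003,0,0,0,0.045],[0.004,0,-0.0003,0,0,0,0.045],[0.004,0,-0.0003,0,0,0,0.045],[0.004,0,0,0,0,0,0.045],[0.004,0,0,0,0,0,0.045]]]}}

```text
time_s: 9.95
tool_pos: [0.5296, -0.0647, 0.0536]
tool_rot: [180.0, -0.0, 117.6]
force: [-1.1, -1.0, 0.4]
grip_width: 0.0449
grasp_force: 0.3
```

Emit:
{"api": "play_rows", "payload": {"steps": [[[0.004,0,0,0,0,0,0.045],[0.004,0,0,0,0,0,0.045],[0.004,0,0,0,0,0,0.045],[0.004,0,0,0,0,0,0.045],[0.003,0,0,0,0,0,0.045],[0.003,0,0,0,0,0,0.045],[0.002,0,0,0,0,0,0.045],[0.002,0,0,0,0,0,0.045],[0,0,0,0,0,0,0.045]]]}}

```text
time_s: 10.85
tool_pos: [0.5175, -0.0418, 0.0535]
tool_rot: [180.0, -0.0, 117.6]
force: [-0.5, 0.1, -0.7]
grip_width: 0.045
grasp_force: 0.1
```

```bash
python3 look.py pics/w5.png
```

```text
[ 0.51759208 -0.04205797  0.05353992] [-1.79998351e+02 -9.77098094e-03  1.17596865e+02] [-0.792251   -0.39966083 -0.25721396] 10.95
local 0.06290448405571553 0.0010880098511958439
```

View pics/w5.png

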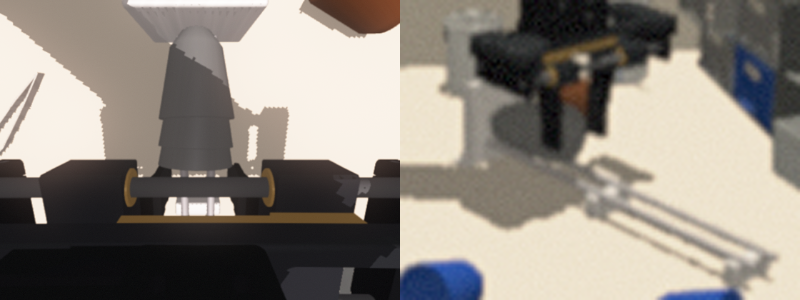

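Emit:
{"api": "play_rows", "payload": {"steps": [[[0.002,0,0,0,0,0,0.045],[0.002,0,0,0,0,0,0.045],[0.002,0,0,0,0,0,0.045],[0.002,0,0,0,0,0,0.045],[0.001,0,0,0,0,0,0.045]]]}}

```text
time_s: 11.45
tool_pos: [0.514, -0.0354, 0.0538]
tool_rot: [180.0, 0.1, 117.6]
force: [2.2, -4.9, -0.8]
grip_width: 0.045
grasp_force: 2.7
```

Emit:
{"api": "play_rows", "payload": {"steps": [[[0.001,0,0,0,0,0,0.045],[0.001,0,0,0,0,0,0.045]]]}}

```text
time_s: 11.65
tool_pos: [0.5137, -0.0352, 0.0541]
tool_rot: [180.0, 0.3, 117.5]
force: [3.6, -8.3, -0.1]
grip_width: 0.045
grasp_force: 4.2
```

Emit:
{"api": "play_rows", "payload": {"steps": [[[0.001,0,0,0,0,0,0.045],[0.001,0,0,0,0,0,0.045]]]}}

```text
time_s: 11.85
tool_pos: [0.5136, -0.035, 0.0544]
tool_rot: [179.9, 0.4, 117.5]
force: [4.8, -11.1, -0.9]
grip_width: 0.0449
grasp_force: 5.8
```

Emit:
{"api": "play_rows", "payload": {"steps": [[[0.001,0,0,0,0,0,0.045],[0.001,0,0,0,0,0,0.045]]]}}

```text
time_s: 12.05
tool_pos: [0.5135, -0.0347, 0.0548]
tool_rot: [179.9, 0.6, 117.5]
force: [5.2, -14.0, 0.1]
grip_width: 0.045
grasp_force: 7.4
```

Emit:
{"api": "play_rows", "payload": {"steps": [[[0.001,0,0,0,0,0,0.045],[0.001,0,0,0,0,0,0.045]]]}}

```text
time_s: 12.25
tool_pos: [0.5134, -0.0345, 0.0552]
tool_rot: [179.8, 0.7, 117.4]
force: [5.8, -16.7, 0.2]
grip_width: 0.0448
grasp_force: 9.0
```

Emit:
{"api": "play_rows", "payload": {"steps": [[[0.001,0,0,0,0,0,0.045],[0.001,0,0,0,0,0,0.045],[0.001,0,0,0,0,0,0.045],[0,0,0,0,0,0,0.045],[0,0,0,0,0,0,0.045]]]}}

```text
time_s: 12.75
tool_pos: [0.5132, -0.0342, 0.0558]
tool_rot: [179.8, 0.9, 117.4]
force: [9.1, -19.9, 1.2]
grip_width: 0.0448
grasp_force: 10.8
```

```bash
cat > look2.py <<'E'
import sys
from h import *; from cell import *
import cv2
w=read_camera("wrist");d=read_camera("scene")
o=get_obs();print(o["tool_pos"],o["force"],o["time_s"])
a=cv2.resize(w["frame"][:200,160:400],(480,400),interpolation=cv2.INTER_CUBIC);b=cv2.resize(d["frame"][190:290,220:300+20],(320,400),interpolation=cv2.INTER_CUBIC)
cv2.imwrite(sys.argv[1],np.hstack([a,b])[:,:,::-1])
p=o["tool_pos"];dx,dy=p[0]-.5477,p[1]+.0973;print("local",-.4633*dx+.8862*dy,-.8862*dx-.4633*dy)
E
python3 look2.py pics/w6.png
```

```text
[ 0.51325693 -0.03420209  0.05579174] [  8.56592859 -20.13882277   0.87687767] 12.85
local 0.07187484480560762 0.0012901908065121453
```

View pics/w6.png

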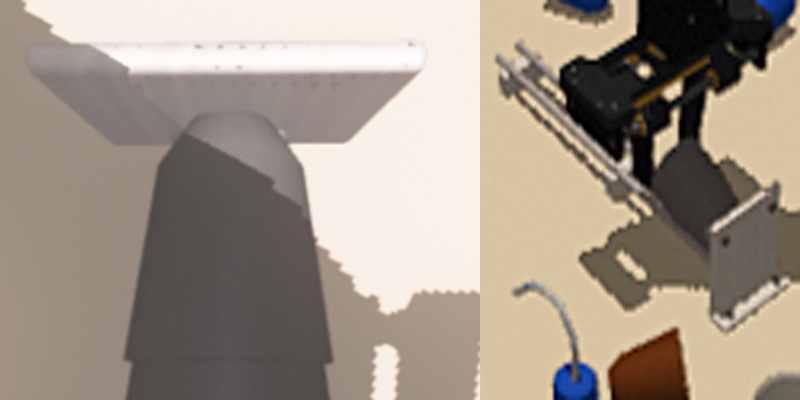

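```bash
python3 - <<'E'
from h import *; from cell import *
import cv2
w=read_camera("wrist"); q=[.5477,-.0973,117.6]
im=cv2.resize(w["frame"][90:240,190:370],(720,600),interpolation=cv2.INTER_CUBIC)[:,:,::-1].copy()
a=np.radians(11);t=np.linspace(0,2*np.pi,80)
for sft,col in ((0,(0,255,0)),):
  for k in range(3):
    s=.064+.015*k
    c=np.array([.18-s*np.cos(a),0,.040+s*np.sin(a)])
    P=c+np.outer(np.cos(t)*.029,[0,1,0])+np.outer(np.sin(t)*.029,[np.sin(a),0,np.cos(a)])
    p=(proj(w,cr(q,P))-[190,90])*4
    cv2.polylines(im,[p.astype(np.int32)],True,col,1); print(c,p[20].round(),p[60].round())
cv2.imwrite("pics/w7.png",im)
E
```

```text
[0.11717586 0.         0.05221178] [375. 296.] [354. 320.]
[0.10245145 0.         0.05507391] [375. 427.] [354. 412.]
[0.08772704 0.         0.05793605] [375. 556.] [354. 503.]
```

View pics/w7.png

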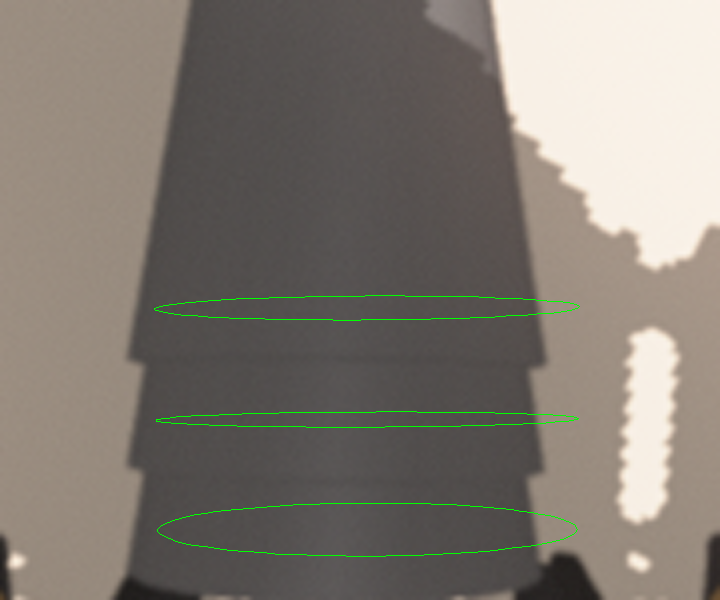

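Emit:
{"api": "play_rows", "payload": {"steps": [[[-0.004,0,0,0,0,0,0.045],[-0.004,0,0,0,0,0,0.045],[-0.004,0,0,0,0,0,0.045],[-0.004,0,0,0,0,0,0.045],[-0.01,0,0,0,0,0,0.045],[-0.015,0,0,0,0,0,0.045],[-0.02,0,0,0,0,0,0.045],[-0.02,0,0,0,0,0,0.045],[-0.01,0,-0.02,0,0,0,0.045],[0,0,-0.04,0,0,0,0.045],[0,0,-0.04,0,0,0,0.045],[0,0,-0.03,0,0,0,0.045]]]}}

```text
time_s: 14.1
tool_pos: [0.5511, -0.1052, 0.1857]
tool_rot: [179.9, 0.0, 117.6]
force: [0.9, 0.7, 0.5]
grip_width: 0.0449
grasp_force: 0.0
```

Emit:
{"api": "play_rows", "payload": {"steps": [[[0,0,0,0,0,0,0.045],[0,0,0,0,0,0,0.045],[0,0,0,0,0,0,0.045]]]}}

```text
time_s: 14.4
tool_pos: [0.5497, -0.1045, 0.1822]
tool_rot: [-179.9, -0.1, 117.6]
force: [0.8, 0.3, -0.1]
grip_width: 0.0448
grasp_force: 0.0
```

```bash
python3 - <<'E'
from h import *; from cell import *
import cv2
w=read_camera("wrist");d=read_camera("side");o=get_obs();print(o["tool_pos"],o["force"],o["time_s"])
a=cv2.resize(w["frame"][:200,160:400],(480,400),interpolation=cv2.INTER_CUBIC);b=cv2.resize(d["frame"][150:230,220:284],(320,400),interpolation=cv2.INTER_CUBIC)
cv2.imwrite("pics/w8.png",np.hstack([a,b])[:,:,::-1])
E
```

```text
[ 0.54963759 -0.10473103  0.18209454] [ 0.6053511  -0.51607825  0.65883319] 14.5
```

View pics/w8.png

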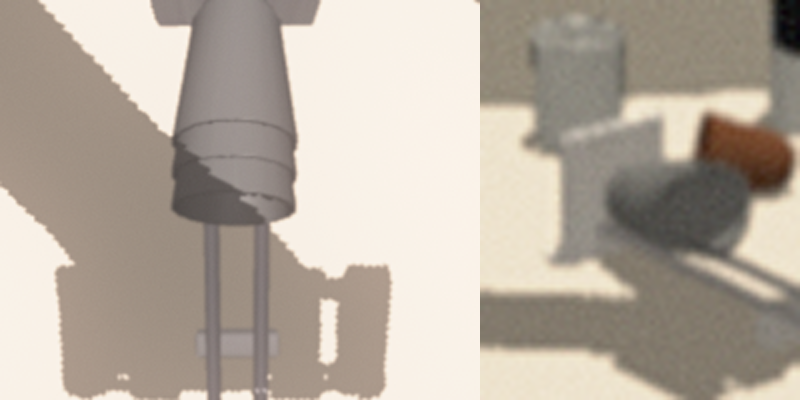

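The picture shows the stack nested evenly. Its rims are at about rows 122, 158 and 195, it is centred on the rods, and its foot is at the plate.

```bash
python3 -c "
from cell import *
print(sign_off())"
```

```text
the job is handed in; nothing more can be done
None
```

The three cups are nested, lying on the rods with the first foot against the stop plate (seated with about 22 N); the arm is clear, it did not go near the beaker or vials, and the job was handed in at about 14.5 s.

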